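# Re-clamp a plate home against its end stop in a toggle-clamp nest

## Task

The drilled plate in the nest was clamped short of the end stop. Open the toggle clamp fully by its ball-ended lever, push the plate home against the stop with the clamp open, then swing the clamp back over centre so that it is locked down on the plate. Keep clear of the lamp bar above the clamp and leave the other things on the bench where they are.

Things in the scene. Friction and masses are not known exactly. Their poses are not given: they have to be found in the camera images.
- nest: Fixed clamping nest: dark steel base, 12 mm thick, on the bench. Origin under it at bench level, in the lever's swing plane; +x points away from the robot to the end stop, +y to the left, z up. Right part, with the plate between two 7 mm high side rails: x -95 to +65, y -133 to +25 mm. Left part, with the toggle clamp: x -27 to +65, y +25 to +117 mm.
- plate: Loose drilled plate, bare metal, 85 (x) x 130 (y) x 9 mm, lying flat on the nest's floor (12 mm over the bench). Origin: centre of its underside. It starts 10 to 30 mm short of home, clamped. It slides along the nest's x between the rails (2.5 mm play a side).
- plate_home (a point): Where the plate's origin stands when its far edge is against the end stop: nest frame (0, -56, 12) mm. The stop is a steel bar 16 mm high, its face at nest x = +42.5 mm.
- ball_centre (a point): Centre of the black ball (diameter 32 mm) at the lever's end. It moves only in the plane nest x = 0. Path from shut to open, nest (y, z) in mm: (23,181) (35,184) (47,185) (60,184) (86,179) (112,168) (133,152) (150,134) (164,114) (173,90). Past about y = 50 on the way shut the pad meets the plate; it then takes up to 6 N more and snaps over.
- clamp_lift (a joint): Lift of the clamp arm, rad: 0 shut, 1.08 fully open against its stop. The arm swings up about a pivot at nest (0, 52, 56) mm and stays where it is when open.
- clamp_lever (a joint): Angle of the lever to the arm, rad: 0 shut and locked over centre; dead centre is at 0.14, so it is locked below about 0.1; 0.3 where the pad meets the plate, about 0.6 when open.
- clamp_pad: Round rubber pad, 18 mm across, sprung, on the spindle at the arm's end. Origin: middle of its pressing face; shut it stands at nest (0, -48, 21) mm on the plate.
- lamp_bar: Lamp bar on two posts, fixed to the nest; its frame is the nest's. The bar runs across above the lever: underside 330 mm over the bench, nest x -8 to +38, y -35 to +195 mm. Posts 12 mm thick at nest (57, 18) and (57, 108). A tool straight down on the ball would hit it: lean the tool back towards the robot by about 30 degrees.
- ring: Bystander: knurled metal ring, 74 mm across, 20 mm high, lying on the bench; origin centre of its underside.
- marker_pen: Bystander: yellow and black marker pen, 140 mm long, 18 mm thick, lying on the bench; origin centre of its underside.
- bush: Bystander: plain metal bush, 62 mm across, 46 mm high, standing on the bench; origin centre of its underside.

How it is judged:
On the way, in this order (a step that is already met when the one before it is completed fails the run):
1. the clamp is fully open, the plate not yet home (value of joint clamp_lift above 0.9 rad), for 0.2 s.
2. with the clamp open, the plate is home against the end stop (within 3 mm) (value of joint clamp_lift above 0.9 rad and x of plate in the frame of plate_home above -0.003 m), for 0.2 s.
At the end, for the whole second after the job is handed in: The plate lies square in the nest, its far edge within 3 mm of the end stop; the clamp is shut and locked over centre (lever below 0.1 rad) with its pad pressing on the plate (over 4 N); everything at rest (value of joint clamp_lever below 0.1 rad and value of joint clamp_lift below 0.06 rad and contact force between clamp_pad and plate above 4 N and x of plate in the frame of plate_home above -0.003 m and angle between the x axis of plate and the x axis of nest, either way round below 0.05 rad and linear speed of plate below 0.02 m/s); the robot touches nothing.
It fails at once if the robot hits the lamp bar (over 8 N) (contact force between any of the arm, the fingers and lamp_bar above 8 N).
It fails at once if a bystander is moved more than 30 mm (distance of any of ring, marker_pen, bush from where it was at the start of the episode above 0.03 m).
It also fails if it takes over 61 s, if anything falls off the work surface, if the arm or the gripper's body presses on something with over 40 N, if the wrist force passes 120 N, or if a joint passes its speed limit or range.

## Robot

A 6-joint arm with a two-finger parallel gripper is mounted at the origin on a cart in front of the work surface, level with it; the furniture and walls round the work are solid. World frame = base frame: x ahead of the robot, y to its left, z up, the work surface at z = 0. Lengths are in m, angles in rad, forces in N, time in s.
With the tool pointing down it reaches from about 0.35 to 0.975 m from the base axis. Payload 7.1 kg.
Tool frame: the origin (TCP) lies at the very end of the fingers, on their centre line; the grasp point (between the pads) lies 19 mm behind it; z points along the fingers, x is the direction in which the jaws open and shut, and the axes are right-handed (so a half turn about z gives the same grasp; the last joint's range is limited). The gripper opens to 88 mm and grips with 3 to 60 N. Pads are 20 mm wide; open, the fingers measure 115 mm over their backs; the gripper's body (75 mm by 178 mm) begins 61 mm behind the grasp point.
Start: joints at [1.287, 0.423, 1.63, -0, 1.089, -0.019], TCP at [0.164, 0.603, 0.223] pointing down, gripper open.
Joint ranges: [-3, 3], [-0.9, 2.11], [0.09, 2.58], [-1.31, 4.45], [0.11, 2.69], [-2.54, 2.54]. Speed limits (rad/s): [2.39, 2.39, 3.01, 3.14, 3.14, 3.14].

## Interface

Orientations are given as a 3x3 rotation matrix whose columns are the frame's x, y, z axes.
In Python, from cell import env gives the robot as it stands. The module is installed in compiled form; this text tells all that it offers.
- The arm moves only by the tool apply_moves, never from a script. Its arguments are lists of equal length, an entry for each row: "xyz": the shift along the tool's x, y, z in m, a list of three; "twist": the turn about the tool's z in degrees. A call has 1 to 8 rows; each row is the pose to reach, as a shift and turn from the pose commanded when the call began, along the tool's axes at that moment; what a row does not reach only later rows make up. A row lasts 1/8 s, in which the tool goes at most 62.5 mm and 10.7 degrees, less where a joint would pass 70% of its speed; a pose out of reach is approached as far as the arm can. A call with a gripper value outside its range is refused whole. "gripper" is the finger opening in m, from 0 to 0.0878, set as the call begins (left out, the last holds). The fingers move at their own pace and stop on an object; "squeeze" is the grip in N (left out, the last holds). Time passes only in rows, so rows that repeat a pose let the fingers close. It gives the time, the measured TCP pose, the force and the opening at its end, in the units of the state.
- env.get_state(): the state, without advancing time (a new reading comes with each control period).
- env.capture(name): name is "scene" or "top" or "wrist"; returns a dict with "image" (384x512x3 uint8, red, green, blue), "range_z" (384x512 float32, m along the optical axis (not along the pixel's ray), 0 where there is no reading), "K" (3x3 intrinsics, pixels), "cam_to_world" (4x4, takes a point from camera to world coordinates); the wrist camera has in their place "tool_from_camera" (4x4, takes a point from camera to tool coordinates, whose origin is the TCP and whose axes are the tool frame's). Camera axes: x right, y up, looking along -z (the intrinsics and any distortion apply to the point x, -y, -z); pixel columns grow to the right and rows downward; lengths in m; the calibration is good to about 2 mm. A picture is of the moment at which its call begins: read the wrist's pose just before it.
- env.finish_job(): hands the job in, once; it reports no verdict.
The state is a dict: "time_s": time; "joints": joint angles; "qd": joint speeds; "joint_torque": joint torques, N m; "tcp_pos": TCP position; "tcp_rot": TCP orientation; "contact_force": force on the tool from outside, world axes, zero at the start; "ft_torque": the same for the moment, N m; "finger_gap": finger opening in m.
Only numpy, scipy, OpenCV 4.12 (cv2) and the standard library are available. Lean on these libraries where they do the work, as an engineer would, in place of code of your own. Each camera call takes 0.05 s, during which the arm holds its last target. There are 200 camera calls.

## Working session

There is one attempt and no reset: what is moved stays moved. The work goes in short steps, Python scripts to look and compute and a tool call to move; the robot and the scene stay as the last step left them, time stands still between calls to the robot, and variables do not carry over. Pictures are saved under pics/ and viewed, and the job is handed in when it is done.

Besides the shell and the picture viewer there is one more tool, called in YAML: its name, and indented under it one key for each argument. apply_moves: Moves the arm, as the interface text tells. Its arguments: {"type":"object","properties":{"xyz":{"type":"array","items":{"type":"array","items":{"type":"number"}}},"twist":{"type":"array","items":{"type":"number"}},"gripper":{"type":"number"},"squeeze":{"type":"number"}},"required":["xyz","twist"]}

```bash
mkdir -p pics
cat > h.py <<'E'
import numpy as np, cv2
from cell import env
def cap(n,f):
    s=env.get_state(); c=env.capture(n)
    cv2.imwrite('pics/'+f+'.png',c['image'][:,:,::-1]); 
    if n=='wrist':
        T=np.eye(4);T[:3,:3]=s['tcp_rot'];T[:3,3]=s['tcp_pos'];c['cam_to_world']=T@c['tool_from_camera']
    np.savez('pics/'+f+'.npz',**{k:v for k,v in c.items() if v is not None}); return c
def cloud(c):
    z=c['range_z'];v,u=np.mgrid[:z.shape[0],:z.shape[1]];K=c['K']
    P=np.stack([(u-K[0,2])/K[0,0]*z,-(v-K[1,2])/K[1,1]*z,-z],-1)
    T=c['cam_to_world'];W=P@T[:3,:3].T+T[:3,3];W[z==0]=np.nan;return W
E
python3 - <<'E'
from h import *
for n in('scene','top'):
    c=cap(n,n+'0'); print(c.keys(),c['cam_to_world'].round(3),c['K'])
s=env.get_state();print(s)
E
```

```text
dict_keys(['image', 'range_z', 'K', 'cam_to_world']) [[ 0.662  0.562 -0.496  0.068]
 [-0.749  0.498 -0.437 -0.448]
 [ 0.001  0.661  0.751  0.781]
 [ 0.     0.     0.     1.   ]] [[377.14570465   0.         261.27383044]
 [  0.         377.14570465 186.35318808]
 [  0.           0.           1.        ]]
dict_keys(['image', 'range_z', 'K', 'cam_to_world']) [[-0.027  0.994 -0.104  0.369]
 [-0.999 -0.03  -0.03  -0.072]
 [-0.033  0.103  0.994  1.153]
 [ 0.     0.     0.     1.   ]] [[431.62512955   0.         261.32803106]
 [  0.         431.62512955 191.22169878]
 [  0.           0.           1.        ]]
{'time_s': 0.1, 'joints': array([ 1.28697804e+00,  4.23747442e-01,  1.63062936e+00,  5.06829019e-05,
        1.08861240e+00, -1.90074515e-02]), 'qd': array([-2.77959529e-03, -8.96751736e-04, -5.85793439e-04,  6.42052911e-04,
        4.39656906e-05,  8.59838796e-04]), 'joint_torque': array([-1.69495377e-05, -5.45617175e+01, -2.74324894e+01,  6.45371061e-02,
        1.88167824e-02, -1.21672809e-05]), 'tcp_pos': array([0.16340033, 0.60272543, 0.22198384]), 'tcp_rot': array([[ 2.61749117e-01,  9.65135851e-01, -4.34174532e-04],
       [ 9.65134940e-01, -2.61749467e-01, -1.32810544e-03],
       [-1.39544713e-03, -7.14065851e-05, -9.99999024e-01]]), 'contact_force': array([-0.70502671, -0.32525046, -0.77925142]), 'ft_torque': array([-0.02488493, -0.02640718, -0.00403253]), 'finger_gap': 0.0880278456458858}
```

View pics/scene0.png

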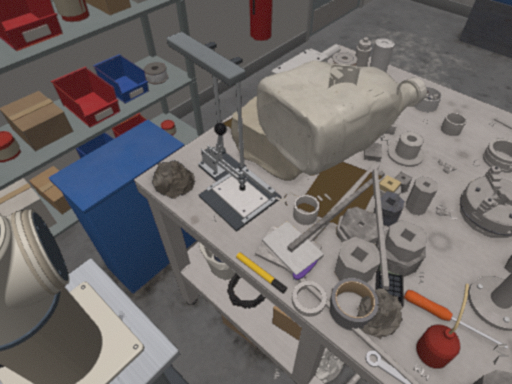

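View pics/top0.png

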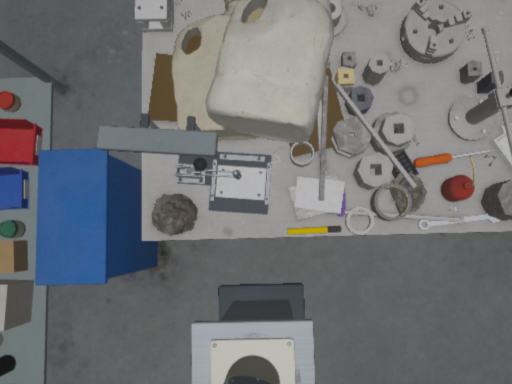

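The scene picture shows the nest near (240,190), the ball at (221,129) and the lamp bar at (205,55). In the top picture the plate is at (240,182), the ball at (200,164) and the bar at (157,140). The moves only offer a turn about tool z, so I also need to find out how to tilt the tool.

Run:
```python
from h import *
c=dict(np.load('pics/top0.npz'));W=cloud(c)
for (u,v) in [(200,164),(240,175),(240,190),(213,155),(213,212),(269,212),(271,155),(157,140),(100,130),(215,150),(302,153),(314,230),(360,221),(180,180),(240,158)]:
    print(u,v,W[v,u].round(4))
im=c['image'][110:250,90:300,::-1];cv2.imwrite('pics/topz.png',cv2.resize(im,None,fx=3.8,fy=3.8,interpolation=cv2.INTER_CUBIC))
c=dict(np.load('pics/scene0.npz'));W=cloud(c)
for p in [(221,129),(242,187)]: print(p,W[p[1],p[0]].round(4))
im=c['image'][30:230,140:300,::-1];cv2.imwrite('pics/scz.png',cv2.resize(im,None,fx=3,fy=3,interpolation=cv2.INTER_CUBIC))
```

```text
200 164 [0.5349 0.0934 0.1993]
240 175 [0.5285 0.0156 0.0511]
240 190 [0.4928 0.0188 0.0215]
213 155 [0.5253 0.0424 0.3498]
213 212 [0.4378 0.0941 0.0024]
269 212 [ 0.4336 -0.0558  0.0013]
271 155 [ 5.879e-01 -6.560e-02  4.000e-04]
157 140 [0.5568 0.1481 0.3547]
100 130 [0.5799 0.2579 0.355 ]
215 150 [0.5343 0.0382 0.3519]
302 153 [ 0.5873 -0.1484  0.0178]
314 230 [ 0.3824 -0.1721  0.0188]
360 221 [ 0.4032 -0.2971 -0.0052]
180 180 [0.5249 0.179  0.018 ]
240 158 [0.5767 0.0162 0.0313]
(221, 129) [0.5306 0.0885 0.1913]
(242, 187) [0.5256 0.0224 0.0341]
```

View pics/topz.png

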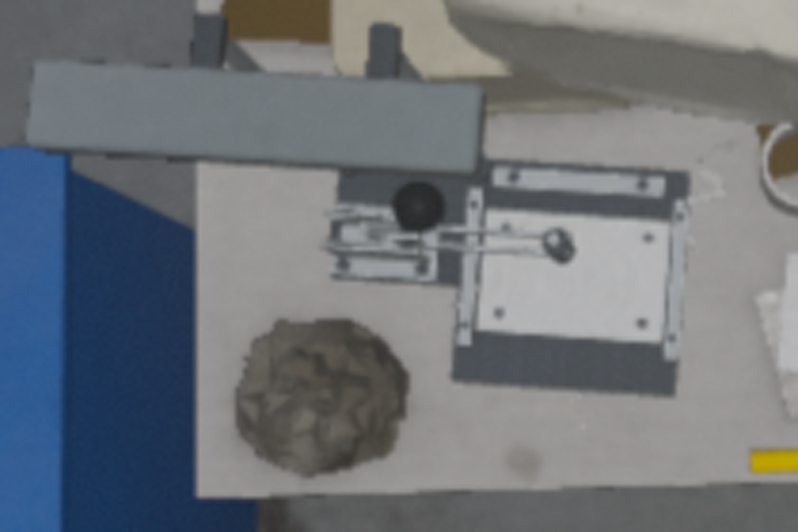

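View pics/scz.png

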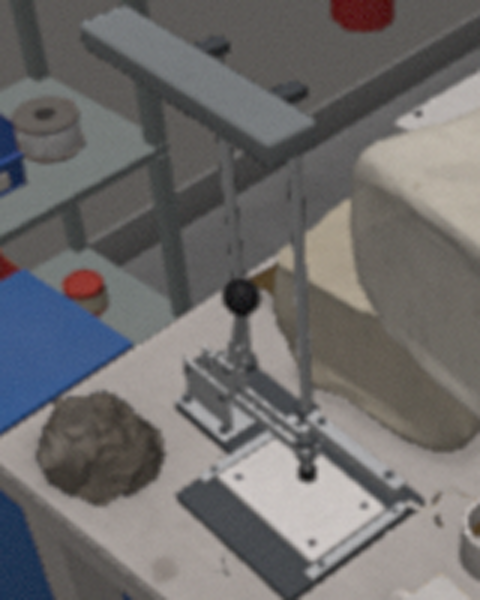

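```bash
cat >> h.py <<'E'
def ray(c,u,v,z):
    K=c['K'];T=c['cam_to_world'];d=T[:3,:3]@np.array([(u-K[0,2])/K[0,0],-(v-K[1,2])/K[1,1],-1]);o=T[:3,3];return o+d*(z-o[2])/d[2]
E
python3 - <<'E'
from h import *
c=dict(np.load('pics/top0.npz'))
f=lambda x,y,z:ray(c,90+(x+.5)/3.8-.5,110+(y+.5)/3.8-.5,z)
N=[((675,395),(-95,-133)),((452,380),(-95,25)),((690,172),(65,-133)),((332,278),(-27,117))]
A=np.array([f(*p,.012)[:2] for p,_ in N]);B=np.array([q for _,q in N])/1000.
a=A.mean(0);b=B.mean(0);X=(A-a);Y=(B-b)
th=np.arctan2((Y[:,0]*X[:,1]-Y[:,1]*X[:,0]).sum(),(X*Y).sum());R=np.array([[np.cos(th),-np.sin(th)],[np.sin(th),np.cos(th)]])
t=a-R@b;print('yaw',th,'origin',t,'res',(A-(B@R.T+t)).round(4))
for n,p,z in [('pl FL',(483,208),.021),('FR',(668,220),.021),('NL',(476,332),.021),('NR',(660,342),.021),('ball',(418,206),.181),('bar',(35,62),.352),('bar',(28,148),.352),('bar',(484,90),.352),('bar',(477,172),.352)]:
    w=f(*p,z);print(n,w[:2].round(4),((w[:2]-t)@R*1000).round(1))
E
```

```text
yaw -0.0938059507154837 origin [0.53504204 0.07112391] res [[ 0.001   0.0011]
 [ 0.0011 -0.0005]
 [-0.0013  0.0011]
 [-0.0007 -0.0017]]
pl FL [0.5634 0.0795] [27.5 11. ]
FR [ 0.5508 -0.05  ] [  27.  -119.1]
NL [0.4763 0.0858] [-59.9   9.1]
NR [ 0.4655 -0.0421] [ -58.6 -119.2]
ball [0.5385 0.0975] [ 1.  26.5]
bar [0.5887 0.2614] [ 35.6 194.5]
bar [0.5446 0.2644] [ -8.6 193.4]
bar [0.5664 0.0339] [ 34.7 -34.2]
bar [0.5249 0.038 ] [ -7.  -33.9]
```

apply_moves:
  xyz:
    - [0,0,-0.06]
    - [0,0,-0.12]
    - [0,0,-0.18]
    - [0,0,-0.24]
  twist: [0,0,0,0]

```text
time_s: 0.6
tcp_pos: [0.1634, 0.6028, 0.4643]
tcp_rot: [[0.262, 0.965, -0.0], [0.965, -0.262, -0.001], [-0.001, 0.0, -1.0]]
contact_force: [-0.1, 0.5, -1.1]
finger_gap: 0.0878
```

Nest origin (0.535, 0.071), yaw -0.094 rad; the plate is 15.5 mm short of home. Next I'll swing to open air at the nest's azimuth, then test whether an unreachable pose makes the tool lean.

apply_moves:
  xyz:
    - [-0.04,0.03,0]
    - [-0.09,0.065,0]
    - [-0.14,0.1,0]
    - [-0.19,0.135,0]
    - [-0.24,0.17,0]
    - [-0.29,0.205,0]
    - [-0.34,0.24,0]
    - [-0.39,0.275,0]
  twist: [0,0,-2,-4,-6,-8,-9.8,-9.8]

```text
time_s: 1.6
tcp_pos: [0.3269, 0.153, 0.4626]
tcp_rot: [[0.093, 0.996, 0.0], [0.996, -0.093, 0.0], [0.0, 0.0, -1.0]]
contact_force: [1.3, 0.4, -0.5]
finger_gap: 0.088
```

apply_moves:
  xyz:
    - [-0.05,0.022,-0.01]
    - [-0.1,0.045,-0.02]
    - [-0.15,0.07,-0.04]
    - [-0.183,0.09,-0.09]
    - [-0.183,0.09,-0.15]
    - [-0.183,0.09,-0.21]
    - [-0.183,0.09,-0.27]
    - [-0.183,0.09,-0.33]
  twist: [0,0,0,0,0,0,0,0]

```text
time_s: 2.6
tcp_pos: [0.3989, -0.0358, 0.7944]
tcp_rot: [[0.094, 0.996, -0.0], [0.996, -0.094, -0.0], [-0.0, -0.0, -1.0]]
contact_force: [1.5, -0.2, 0.4]
finger_gap: 0.0879
```

```bash
python3 -c "
from h import *
s=env.get_state();print(s['joints'].round(3),s['tcp_pos'],s['tcp_rot'].round(3))"
```

```text
[-0.119 -0.06   0.986 -0.     2.216 -1.596] [ 0.39886867 -0.03581651  0.79443225] [[ 0.094  0.996 -0.   ]
 [ 0.996 -0.094 -0.   ]
 [-0.    -0.    -1.   ]]
```

apply_moves:
  xyz:
    - [0,0,-0.06]
    - [0,0,-0.12]
    - [0,0,-0.18]
    - [0,0,-0.24]
    - [0,0,-0.3]
    - [0,0,-0.36]
  twist: [0,0,0,0,0,0]

```text
time_s: 3.35
tcp_pos: [0.4233, -0.038, 0.9722]
tcp_rot: [[0.094, 0.992, 0.09], [0.996, -0.093, -0.011], [-0.002, 0.091, -0.996]]
contact_force: [-1.1, -0.1, -0.3]
finger_gap: 0.0879
```

```bash
python3 -c "
from h import *
s=env.get_state();print(s['joints'].round(3),s['tcp_pos'],s['tcp_rot'].round(3))"
```

```text
[-1.170e-01  2.750e-01  8.600e-02 -1.000e-03  2.690e+00 -1.595e+00] [ 0.42332507 -0.03801374  0.97220853] [[ 0.094  0.992  0.09 ]
 [ 0.996 -0.093 -0.011]
 [-0.002  0.091 -0.996]]
```

apply_moves:
  xyz:
    - [0,-0.04,-0.04]
    - [0,-0.08,-0.08]
    - [0,-0.12,-0.12]
    - [0,-0.16,-0.16]
    - [0,-0.2,-0.2]
    - [0,-0.24,-0.24]
  twist: [0,0,0,0,0,0]

```text
time_s: 4.1
tcp_pos: [0.3435, -0.0292, 1.0176]
tcp_rot: [[0.094, 0.974, 0.206], [0.996, -0.091, -0.026], [-0.007, 0.208, -0.978]]
contact_force: [-0.5, 1.0, 0.0]
finger_gap: 0.0878
```

```bash
python3 -c "
from h import *
s=env.get_state();print(s['joints'].round(3),s['tcp_pos'],s['tcp_rot'].round(3))"
```

```text
[-0.117  0.157  0.086 -0.005  2.689 -1.599] [ 0.34354629 -0.02916871  1.01756659] [[ 0.094  0.974  0.206]
 [ 0.996 -0.091 -0.026]
 [-0.007  0.208 -0.978]]
```

apply_moves:
  xyz:
    - [0,-0.05,-0.03]
    - [0,-0.1,-0.06]
    - [0,-0.15,-0.09]
    - [0,-0.2,-0.12]
    - [0,-0.25,-0.15]
    - [0,-0.3,-0.18]
    - [0,-0.35,-0.21]
    - [0,-0.4,-0.24]
  twist: [0,0,0,0,0,0,0,0]

```text
time_s: 5.1
tcp_pos: [0.2495, -0.0079, 1.0563]
tcp_rot: [[0.096, 0.939, 0.33], [0.995, -0.086, -0.044], [-0.013, 0.332, -0.943]]
contact_force: [0.8, 0.7, -0.0]
finger_gap: 0.0876
```

```bash
python3 -c "
from h import *
s=env.get_state();print(s['joints'].round(3),s['tcp_pos'],s['tcp_rot'].round(3))"
```

```text
[-0.042  0.026  0.087 -0.07   2.689 -1.587] [ 0.24946359 -0.0079396   1.05625999] [[ 0.096  0.939  0.33 ]
 [ 0.995 -0.086 -0.044]
 [-0.013  0.332 -0.943]]
```

apply_moves:
  xyz:
    - [0,-0.04,-0.05]
    - [0,-0.08,-0.1]
    - [0,-0.12,-0.15]
    - [0,-0.16,-0.2]
    - [0,-0.2,-0.25]
    - [0,-0.24,-0.3]
    - [0,-0.28,-0.35]
    - [0,-0.32,-0.4]
  twist: [0,0,0,0,0,0,0,0]

```text
time_s: 6.1
tcp_pos: [0.1349, 0.0241, 1.0794]
tcp_rot: [[0.083, 0.897, 0.434], [0.996, -0.073, -0.041], [-0.005, 0.436, -0.9]]
contact_force: [0.0, -0.2, -0.2]
finger_gap: 0.0878
```

```bash
python3 -c "
from h import *
s=env.get_state();print(s['joints'].round(3),s['tcp_pos'],s['tcp_rot'].round(3))"
```

```text
[ 1.228 -0.081  0.087 -1.31   2.689 -1.569] [0.13490152 0.02413069 1.07941902] [[ 0.083  0.897  0.434]
 [ 0.996 -0.073 -0.041]
 [-0.005  0.436 -0.9  ]]
```

apply_moves:
  xyz:
    - [-0.005,0.04,0.02]
    - [-0.01,0.08,0.045]
    - [-0.015,0.1,0.08]
    - [-0.02,0.11,0.13]
    - [-0.025,0.11,0.18]
    - [-0.03,0.1,0.23]
    - [-0.03,0.09,0.28]
    - [-0.03,0.08,0.33]
  twist: [0,0,0,0,0,0,0,0]

```text
time_s: 7.1
tcp_pos: [0.3205, -0.0251, 0.8791]
tcp_rot: [[0.104, 0.896, 0.432], [0.995, -0.091, -0.05], [-0.006, 0.435, -0.901]]
contact_force: [1.2, 0.4, 0.1]
finger_gap: 0.0879
```

```bash
python3 -c "
from h import *
s=env.get_state();print(s['joints'].round(3),s['tcp_pos'],s['tcp_rot'].round(3))"
```

```text
[-0.115 -0.343  1.058 -0.     1.977 -1.583] [ 0.32052376 -0.02514212  0.87914881] [[ 0.104  0.896  0.432]
 [ 0.995 -0.091 -0.05 ]
 [-0.006  0.435 -0.901]]
```

The out-of-reach approach gave a 25.7° lean, which leaves roughly 20 mm of bar clearance at the ball. Next I'll work out the approach shifts.

```bash
cat >> h.py <<'E'
O=np.array([.535,.0711]);TH=-.094;RN=np.array([[np.cos(TH),-np.sin(TH),0],[np.sin(TH),np.cos(TH),0],[0,0,1]])
def nw(p): return RN@(np.array(p)/1000.)+[O[0],O[1],0]
def wn(w): return (RN.T@(np.array(w)-[O[0],O[1],0])*1000)
def shift(p,back=0):  # tool shift so that the point `back` m behind TCP stands at nest p (mm)
    s=env.get_state();R=np.array(s['tcp_rot']);return (R.T@(nw(p)+back*R[:,2]-s['tcp_pos'])).round(4)
E
python3 - <<'E'
from h import *
b=(0,23,181)
print(nw(b),'pre',shift(b,-.12),'grasp',shift(b,.019))
E
```

```text
[0.53715882 0.09399846 0.181     ] pre [ 0.145  -0.1202  0.5963] grasp [ 0.145  -0.1202  0.7353]
```

apply_moves:
  xyz:
    - [0.01,-0.01,0.06]
    - [0.03,-0.03,0.11]
    - [0.055,-0.05,0.165]
    - [0.075,-0.065,0.22]
    - [0.095,-0.08,0.275]
    - [0.115,-0.095,0.33]
    - [0.135,-0.11,0.385]
    - [0.145,-0.12,0.44]
  twist: [0,0,0,0,0,0,0,0]
  gripper: 0.055

```text
time_s: 8.1
tcp_pos: [0.4169, 0.1104, 0.4305]
tcp_rot: [[0.099, 0.896, 0.433], [0.995, -0.086, -0.048], [-0.006, 0.435, -0.9]]
contact_force: [0.5, -0.5, -0.8]
finger_gap: 0.055
```

apply_moves:
  xyz:
    - [0,0,0.05]
    - [0,0,0.1]
    - [0,0,0.15]
    - [0,0,0.15]
  twist: [0,0,0,0]

```text
time_s: 8.6
tcp_pos: [0.4803, 0.1018, 0.2937]
tcp_rot: [[0.1, 0.899, 0.425], [0.995, -0.087, -0.051], [-0.009, 0.428, -0.904]]
contact_force: [0.2, 0.0, 0.2]
finger_gap: 0.0551
```

Run:
```python
from h import *
s=env.get_state();print(s['joints'].round(3),s['tcp_pos'],s['finger_gap'],s['tcp_rot'].round(3))
print(shift((0,23,181),.019))
c=cap('wrist','w1')
for n in('scene','top'):
    c2=cap(n,n+'1')
cv2.imwrite('pics/tz1.png',cv2.resize(c2['image'][110:250,90:300,::-1],None,fx=3.8,fy=3.8))
```

```text
[ 0.293 -0.035  2.109 -0.278  0.677 -0.996] [0.48034325 0.10184663 0.29372188] 0.055118275417668124 [[ 0.1    0.899  0.425]
 [ 0.995 -0.087 -0.051]
 [-0.009  0.428 -0.904]]
[-0.0011  0.0035  0.1454]
```

View pics/w1.png

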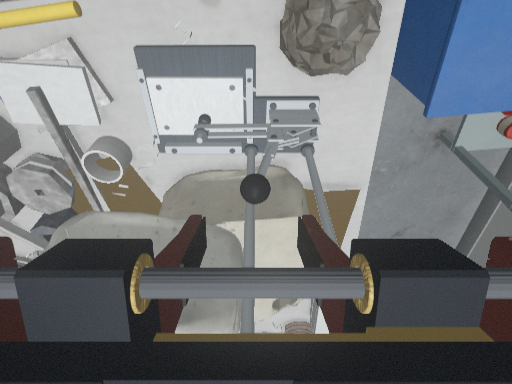

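View pics/scene1.png

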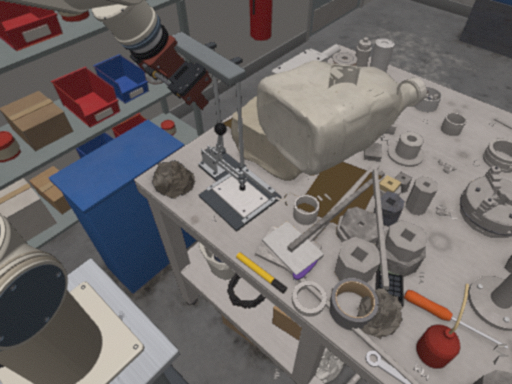

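The wrist picture shows the ball at (255,188), centred between the fingertips (207 and 297). Descending along the tool axis.

apply_moves:
  xyz:
    - [0,0.003,0.04]
    - [0,0.003,0.08]
    - [0,0.003,0.115]
    - [0,0.003,0.145]
    - [0,0.003,0.145]
  twist: [0,0,0,0,0]

```text
time_s: 9.38
tcp_pos: [0.5473, 0.0987, 0.1692]
tcp_rot: [[0.094, 0.896, 0.433], [0.996, -0.082, -0.046], [-0.006, 0.436, -0.9]]
contact_force: [-0.3, 1.0, -0.3]
finger_gap: 0.0547
```

Run:
```python
from h import *
s=env.get_state();print(s['joints'].round(3),s['contact_force'],s['finger_gap'])
print(shift((0,23,181),.019))
p0=np.array(shift((0,23,181),.019))
for q in [(35,184),(47,185),(60,184),(86,179),(112,168),(133,152),(150,134),(164,114),(173,90)]: print(q,shift((0,)+q,.019)-p0)
c=cap('wrist','w2'); c=cap('scene','s2')
cv2.imwrite('pics/s2z.png',cv2.resize(c['image'][0:220,100:300,::-1],None,fx=2.7,fy=2.7))
```

```text
[ 0.239  0.275  2.113 -0.436  0.358 -0.859] [-0.26238535  0.95457252 -0.28962287] 0.05472838192380132
[-0.0057 -0.0036  0.0042]
(35, 184) [ 0.012   0.0013 -0.0028]
(47, 185) [ 0.024   0.0018 -0.0037]
(60, 184) [ 0.037   0.0014 -0.0029]
(86, 179) [ 0.063  -0.0007  0.0015]
(112, 168) [ 0.0891 -0.0054  0.0112]
(133, 152) [ 0.1102 -0.0124  0.0255]
(150, 134) [ 0.1273 -0.0202  0.0416]
(164, 114) [ 0.1414 -0.0289  0.0595]
(173, 90) [ 0.1505 -0.0393  0.0811]
```

View pics/w2.png

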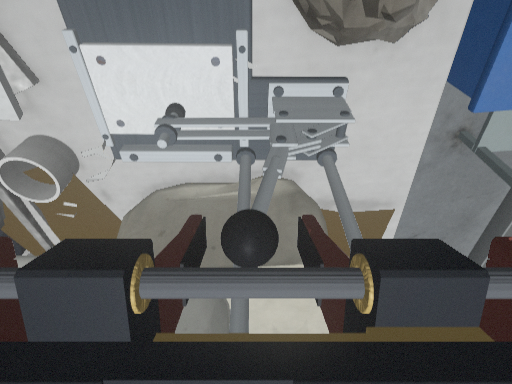

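View pics/s2z.png

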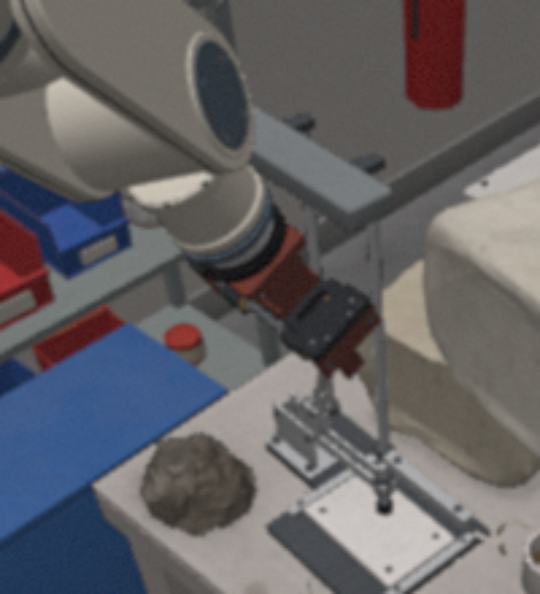

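Run:
```python
from h import *
c=dict(np.load('pics/w2.npz'));z=c['range_z'];K=c['K'];T=c['tool_from_camera']
W=cloud({**c,'cam_to_world':T})
m=(c['image'].max(2)<60);v,u=np.mgrid[:384,:512];m&=((u-250)**2+(v-238)**2<27**2)
P=W[m];P=P[np.isfinite(P[:,0])]
from scipy.optimize import least_squares
r=least_squares(lambda q:np.linalg.norm(P-q,axis=1)-.016,P.mean(0)+[0,0,.01],loss='soft_l1',f_scale=.002);print(len(P),r.x.round(4),np.abs(r.fun).mean())
print(wn(env.get_state()['tcp_pos']))
```

```text
2196 [-0.0014 -0.002  -0.0151] 0.0003671845603044656
[  9.81083269  29.09058494 170.73731978]
```

apply_moves:
  xyz:
    - [0,0,0.002]
    - [0.008,0.0,0.002]
    - [0.017,0.0,0.001]
    - [0.03,0.0,0.0]
    - [0.045,0.0,0.0]
    - [0.06,-0.001,0.003]
    - [0.06,-0.001,0.003]
  twist: [0,0,0,0,0,0,0]
  gripper: 0.038

```text
time_s: 10.35
tcp_pos: [0.5529, 0.1604, 0.1654]
tcp_rot: [[0.091, 0.896, 0.434], [0.996, -0.08, -0.044], [-0.005, 0.436, -0.9]]
contact_force: [0.4, -0.3, -1.3]
finger_gap: 0.0379
```

Run:
```python
from h import *
s=env.get_state();print(s['joints'].round(3),s['contact_force'],s['finger_gap'],wn(s['tcp_pos']))
c=cap('wrist','w3')
```

```text
[ 0.368  0.314  2.064 -0.525  0.405 -0.665] [ 0.38471687 -0.28223999 -1.33423044] 0.03787168645530509 [  9.48326224  90.55335161 165.3533793 ]
```

View pics/w3.png

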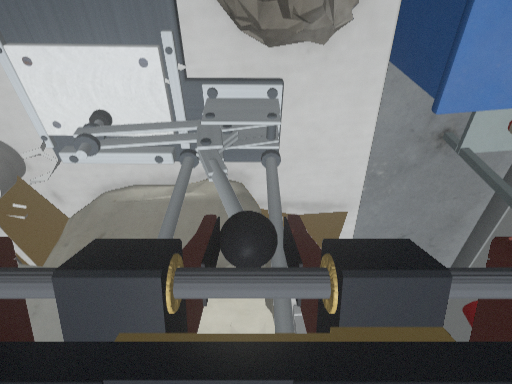

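The ball (247,238) stays caged and the lever is past centre. Continuing along the arc.

apply_moves:
  xyz:
    - [0.013,-0.002,0.004]
    - [0.026,-0.005,0.01]
    - [0.047,-0.012,0.024]
    - [0.064,-0.02,0.04]
    - [0.079,-0.028,0.058]
    - [0.086,-0.033,0.069]
    - [0.092,-0.039,0.081]
    - [0.092,-0.039,0.081]
  twist: [0,0,0,0,0,0,0,0]

```text
time_s: 11.4
tcp_pos: [0.5701, 0.2513, 0.0812]
tcp_rot: [[0.09, 0.89, 0.446], [0.996, -0.079, -0.043], [-0.003, 0.448, -0.894]]
contact_force: [26.8, -13.5, 13.5]
finger_gap: 0.0379
```

Run:
```python
from h import *
s=env.get_state();print(s['joints'].round(3),s['contact_force'],s['finger_gap'],wn(s['tcp_pos']))
c=cap('wrist','w4');c=cap('scene','s4')
cv2.imwrite('pics/s4z.png',cv2.resize(c['image'][0:220,100:300,::-1],None,fx=2.7,fy=2.7))
```

```text
[ 0.526  0.534  1.985 -0.859  0.353 -0.179] [ 26.77927263 -13.52140793  13.54844556] 0.03788728399924481 [ 17.98448923 182.7346829   81.1628055 ]
```

View pics/w4.png

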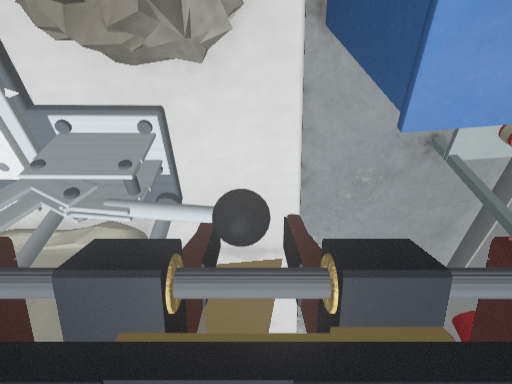

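View pics/s4z.png

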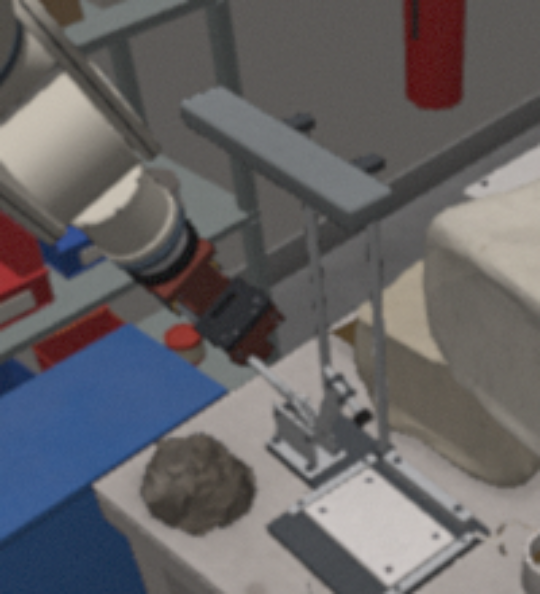

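The clamp looks fully open. The finger is bearing on the lever rod (about 30 N along tool +y), so I'll relieve that side and then retreat along the tool axis.

apply_moves:
  xyz:
    - [-0.003,0.007,-0.004]
    - [-0.004,0.012,-0.01]
    - [-0.004,0.012,-0.03]
    - [-0.004,0.012,-0.06]
    - [-0.004,0.012,-0.1]
    - [-0.004,0.012,-0.14]
    - [-0.004,0.012,-0.14]
  twist: [0,0,0,0,0,0,0]
  gripper: 0.05

```text
time_s: 12.38
tcp_pos: [0.5117, 0.252, 0.209]
tcp_rot: [[0.093, 0.895, 0.437], [0.996, -0.082, -0.043], [-0.002, 0.439, -0.898]]
contact_force: [-0.3, 0.4, -0.5]
finger_gap: 0.0504
```

```bash
cat >> h.py <<'E'
def ballnest(c,z0=.06):
    W=cloud(c);m=(c['image'].max(2)<55);N=(W-[O[0],O[1],0])@RN*1000
    m&=(abs(N[...,0])<35)&(N[...,1]>-5)&(N[...,1]<210)&(N[...,2]>z0*1000)&(N[...,2]<215)
    n,l,st,_=cv2.connectedComponentsWithStats(m.astype(np.uint8));i=1+st[1:,4].argmax();P=N[l==i]
    from scipy.optimize import least_squares
    r=least_squares(lambda q:np.linalg.norm(P-q,axis=1)-16,P.mean(0),loss='soft_l1',f_scale=2);return len(P),r.x.round(1),np.abs(r.fun).mean().round(2)
E
python3 - <<'E'
from h import *
s=env.get_state();print(s['joints'].round(3),s['contact_force'],s['finger_gap'],wn(s['tcp_pos']))
c=cap('wrist','w5');print(ballnest(c));c=cap('top','t5');print(ballnest(c));cv2.imwrite('pics/t5z.png',cv2.resize(c['image'][110:250,90:300,::-1],None,fx=3.8,fy=3.8,interpolation=cv2.INTER_CUBIC))
E
```

```text
[ 0.588  0.249  2.02  -0.534  0.578 -0.482] [-0.34489337  0.37527543 -0.4630565 ] 0.050352405492372264 [-40.1695109  177.91257027 209.03549345]
(3, array([-31.9, 168.7, 212.2]), np.float64(0.0))
(92, array([1.000e-01, 1.739e+02, 8.980e+01]), np.float64(1.24))
```

View pics/w5.png

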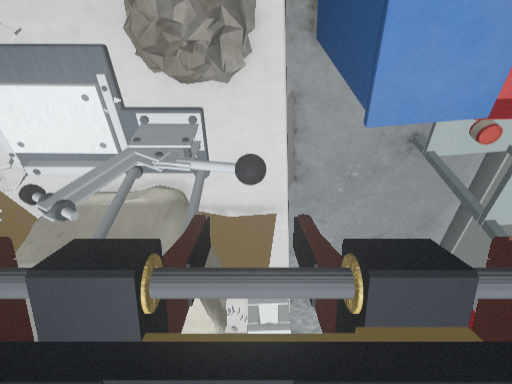

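View pics/t5z.png

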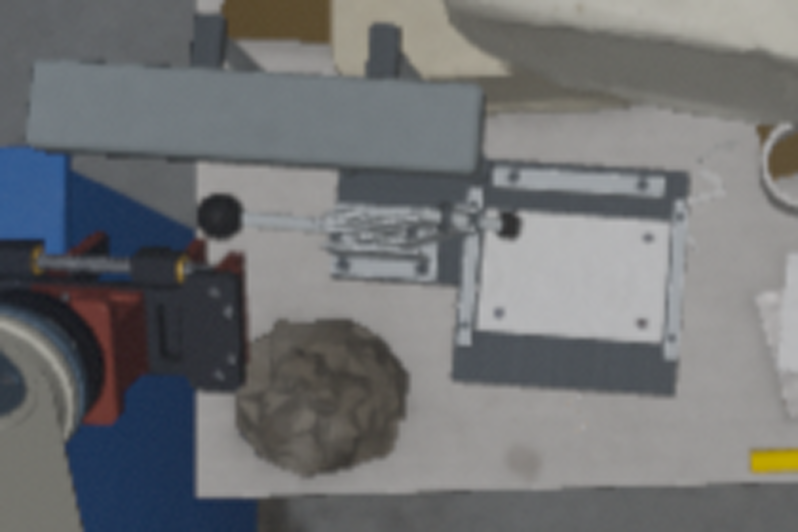

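Top camera puts the ball at nest (0, 174, 90), so the clamp is fully open, and the plate hasn't moved. Next I'll compute the push shifts with closed fingers.

Run:
```python
from h import *
for q in [(-90,150,215),(-85,-62,200),(-85,-62,60),(-85,-62,18),(-70,-62,18),(-49,-62,18)]: print(q,shift(q))
c=dict(np.load('pics/top0.npz'));W=cloud(c);N=(W-[O[0],O[1],0])@RN*1000
m=(N[...,0]<-30)&(N[...,0]>-200)&(N[...,1]>35)&(N[...,1]<220)&(N[...,2]>20);print('rock',N[m].min(0),N[m].max(0))
```

```text
(-90, 150, 215) [-0.027  -0.0408 -0.0294]
(-85, -62, 200) [-0.2389 -0.0435 -0.0128]
(-85, -62, 60) [-0.2382 -0.1046  0.1132]
(-85, -62, 18) [-0.238  -0.1229  0.151 ]
(-70, -62, 18) [-0.238  -0.1094  0.1575]
(-49, -62, 18) [-0.238  -0.0905  0.1667]
rock [-167.65872052   58.46421077   20.02572496] [-63.00111813 168.41891429  66.04493102]
```

apply_moves:
  xyz:
    - [-0.01,-0.04,-0.03]
    - [-0.06,-0.043,-0.025]
    - [-0.115,-0.043,-0.02]
    - [-0.17,-0.044,-0.015]
    - [-0.22,-0.044,-0.01]
    - [-0.238,-0.065,0.03]
    - [-0.238,-0.09,0.08]
    - [-0.238,-0.105,0.113]
  twist: [0,0,0,0,0,0,0,0]
  gripper: 0.0

```text
time_s: 13.48
tcp_pos: [0.4477, 0.0133, 0.119]
tcp_rot: [[0.111, 0.898, 0.426], [0.993, -0.085, -0.08], [-0.036, 0.432, -0.901]]
contact_force: [-0.5, -0.4, 0.5]
finger_gap: 0.0003
```

apply_moves:
  xyz:
    - [0,0,0]
    - [0,0,0]
  twist: [0,0]

```text
time_s: 13.72
tcp_pos: [0.4484, 0.0141, 0.1207]
tcp_rot: [[0.11, 0.897, 0.428], [0.993, -0.083, -0.08], [-0.036, 0.434, -0.9]]
contact_force: [0.1, 0.1, -0.1]
finger_gap: 0.0003
```

Run:
```python
from h import *
s=env.get_state();print(s['joints'].round(3),s['contact_force'],s['finger_gap'],wn(s['tcp_pos']),s['tcp_rot'].round(3))
for q in [(-85,-62,18),(-70,-62,18),(-49,-62,18)]: print(q,shift(q))
c=cap('wrist','w6');
```

```text
[ 0.085  0.253  2.361 -0.908  0.147 -0.507] [ 0.10904853  0.07169972 -0.07894162] 0.0002952810331349609 [-80.88606698 -64.85870212 120.68408539] [[ 0.11   0.897  0.428]
 [ 0.993 -0.083 -0.08 ]
 [-0.036  0.434 -0.9  ]]
(-85, -62, 18) [ 0.0065 -0.0482  0.0906]
(-70, -62, 18) [ 0.0067 -0.0347  0.0971]
(-49, -62, 18) [ 0.007  -0.0158  0.1062]
```

View pics/w6.png

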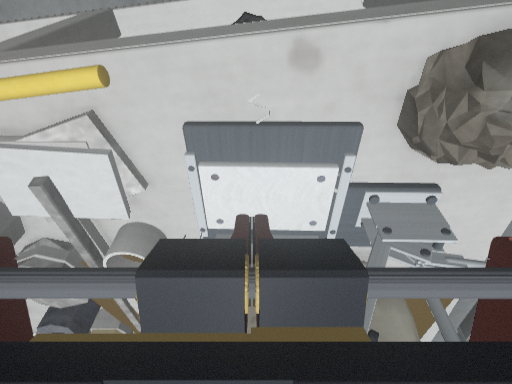

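apply_moves:
  xyz:
    - [0.002,-0.02,0.02]
    - [0.004,-0.035,0.05]
    - [0.005,-0.045,0.07]
    - [0.005,-0.045,0.07]
  twist: [0,0,0,0]

```text
time_s: 14.28
tcp_pos: [0.4531, 0.0192, 0.073]
tcp_rot: [[0.107, 0.918, 0.381], [0.994, -0.085, -0.074], [-0.036, 0.387, -0.922]]
contact_force: [-0.7, -0.9, 0.6]
finger_gap: 0.0005
```

Run:
```python
from h import *
s=env.get_state();print(s['joints'].round(3),s['contact_force'],s['finger_gap'],wn(s['tcp_pos']),s['tcp_rot'].round(3))
for q in [(-85,-62,18),(-70,-62,18),(-49,-62,18)]: print(q,shift(q))
```

```text
[ 0.09   0.389  2.339 -1.309  0.112 -0.094] [-0.67956601 -0.87568364  0.62220801] 0.0004932097675874554 [-76.67364652 -59.32769772  72.97587297] [[ 0.107  0.918  0.381]
 [ 0.994 -0.085 -0.074]
 [-0.036  0.387 -0.922]]
(-85, -62, 18) [-0.0008 -0.0289  0.0475]
(-70, -62, 18) [-0.0006 -0.0151  0.0533]
(-49, -62, 18) [-0.0003  0.0043  0.0615]
```

apply_moves:
  xyz:
    - [-0.001,-0.018,0.02]
    - [-0.001,-0.032,0.035]
    - [-0.001,-0.04,0.045]
    - [-0.001,-0.04,0.045]
  twist: [0,0,0,0]

```text
time_s: 14.78
tcp_pos: [0.4466, 0.0219, 0.0466]
tcp_rot: [[0.11, 0.936, 0.334], [0.993, -0.091, -0.073], [-0.038, 0.34, -0.94]]
contact_force: [-0.3, -0.7, 0.6]
finger_gap: 0.0006
```

Run:
```python
from h import *
s=env.get_state();print(s['joints'].round(3),s['contact_force'],s['finger_gap'],wn(s['tcp_pos']),s['tcp_rot'].round(3))
for q in [(-85,-62,18),(-70,-62,18),(-49,-62,18)]: print(q,shift(q))
```

```text
[ 0.095  0.454  2.326 -1.311  0.108 -0.081] [-0.29170059 -0.70839739  0.55110462] 0.0005578107515606828 [-83.34989599 -57.25121593  46.62342301] [[ 0.11   0.936  0.334]
 [ 0.993 -0.091 -0.073]
 [-0.038  0.34  -0.94 ]]
(-85, -62, 18) [-0.0037 -0.0113  0.0265]
(-70, -62, 18) [-0.0034  0.0028  0.0316]
(-49, -62, 18) [-0.0031  0.0226  0.0388]
```

apply_moves:
  xyz:
    - [-0.003,-0.008,0.022]
    - [-0.003,-0.014,0.038]
    - [-0.003,-0.014,0.038]
  twist: [0,0,0]

```text
time_s: 15.15
tcp_pos: [0.4559, 0.0205, 0.0237]
tcp_rot: [[0.113, 0.946, 0.305], [0.993, -0.093, -0.078], [-0.045, 0.312, -0.949]]
contact_force: [0.0, 0.4, 0.3]
finger_gap: 0.0004
```

Run:
```python
from h import *
s=env.get_state();print(s['joints'].round(4),s['contact_force'],s['finger_gap'],wn(s['tcp_pos']),s['tcp_rot'].round(3))
for q in [(-80,-62,17),(-70,-62,17),(-49,-62,17)]: print(q,shift(q))
```

```text
[ 0.0899  0.5192  2.291  -1.3107  0.1085 -0.0818] [0.03984238 0.41635287 0.27694799] 0.0004039049066031982 [-74.01457335 -57.79244091  23.68047944] [[ 0.113  0.946  0.305]
 [ 0.993 -0.093 -0.078]
 [-0.045  0.312 -0.949]]
(-80, -62, 17) [-0.004  -0.0078  0.0047]
(-70, -62, 17) [-0.0038  0.0017  0.0078]
(-49, -62, 17) [-0.0034  0.0217  0.0143]
```

apply_moves:
  xyz:
    - [-0.003,-0.004,0.006]
    - [-0.003,-0.004,0.009]
    - [-0.003,-0.004,0.009]
  twist: [0,0,0]

```text
time_s: 15.52
tcp_pos: [0.4567, 0.0182, 0.0194]
tcp_rot: [[0.114, 0.947, 0.299], [0.992, -0.094, -0.08], [-0.047, 0.306, -0.951]]
contact_force: [0.1, 0.7, 0.2]
finger_gap: 0.0003
```

Run:
```python
from h import *
s=env.get_state();print(s['joints'].round(4),s['contact_force'],s['finger_gap'],wn(s['tcp_pos']),s['tcp_rot'].round(3))
for q in [(-70,-62,16),(-52,-62,16),(-49,-62,16)]: print(q,shift(q))
```

```text
[ 0.0848  0.5305  2.2859 -1.3107  0.1085 -0.0859] [0.06259039 0.7378535  0.19924813] 0.0003088322399601762 [-73.0395387  -59.97566612  19.41128784] [[ 0.114  0.947  0.299]
 [ 0.992 -0.094 -0.08 ]
 [-0.047  0.306 -0.951]]
(-70, -62, 16) [-0.0018  0.0019  0.0043]
(-52, -62, 16) [-0.0014  0.019   0.0098]
(-49, -62, 16) [-0.0014  0.0219  0.0107]
```

apply_moves:
  xyz:
    - [-0.001,0.003,0.004]
    - [-0.001,0.006,0.0055]
    - [-0.001,0.009,0.0065]
    - [-0.001,0.012,0.0075]
    - [-0.001,0.015,0.0085]
    - [-0.001,0.018,0.0095]
    - [-0.001,0.018,0.0095]
  twist: [0,0,0,0,0,0,0]

```text
time_s: 16.4
tcp_pos: [0.4763, 0.0147, 0.0159]
tcp_rot: [[0.114, 0.948, 0.299], [0.992, -0.094, -0.08], [-0.047, 0.306, -0.951]]
contact_force: [-1.9, 0.5, 1.5]
finger_gap: 0.0004
```

Run:
```python
from h import *
s=env.get_state();print(s['joints'].round(4),s['contact_force'],wn(s['tcp_pos']),s['tcp_rot'].round(3)[2])
for q in [(-52,-62,16),(-49,-62,16),(-46,-62,16)]: print(q,shift(q))
c=cap('top','t7');cv2.imwrite('pics/t7z.png',cv2.resize(c['image'][110:250,90:300,::-1],None,fx=3.8,fy=3.8,interpolation=cv2.INTER_CUBIC))
c=cap('wrist','w7')
```

```text
[ 0.0715  0.549   2.246  -1.1264  0.112  -0.2838] [-1.93366574  0.48903785  1.51109846] [-53.11667191 -61.63038981  15.8827389 ] [-0.047  0.306 -0.951]
(-52, -62, 16) [-0.0004  0.0011  0.0002]
(-49, -62, 16) [-0.0003  0.004   0.0012]
(-46, -62, 16) [-0.0002  0.0068  0.0021]
```

View pics/t7z.png

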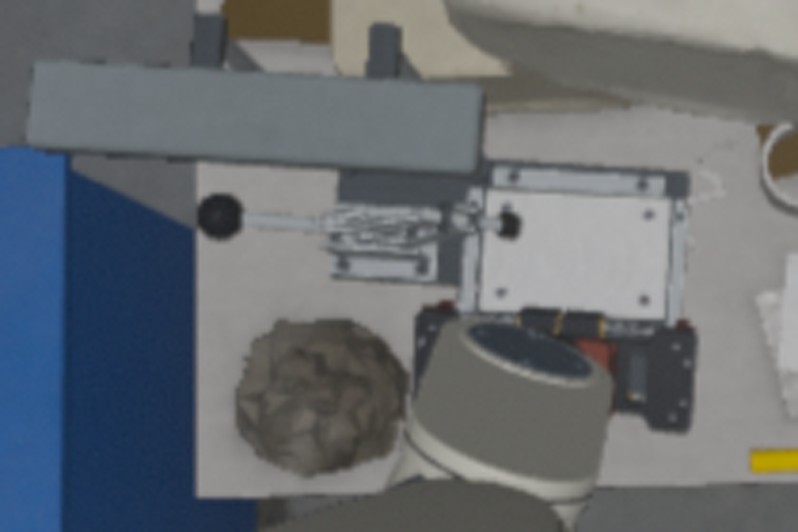

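View pics/w7.png

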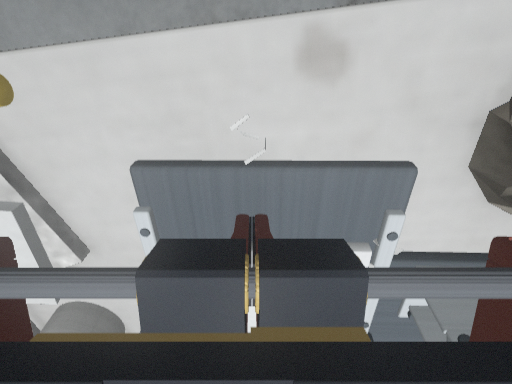

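The plate has slid almost to the stop (far edge near row 192 in the zoom). A little more.

apply_moves:
  xyz:
    - [0,0.002,0.0005]
    - [0,0.004,0.0012]
    - [0,0.006,0.002]
    - [0,0.006,0.002]
  twist: [0,0,0,0]

```text
time_s: 17.0
tcp_pos: [0.4771, 0.0143, 0.015]
tcp_rot: [[0.113, 0.95, 0.293], [0.992, -0.093, -0.08], [-0.048, 0.3, -0.953]]
contact_force: [-22.1, 7.7, 21.1]
finger_gap: 0.0007
```

Run:
```python
from h import *
s=env.get_state();print(s['joints'].round(4),s['contact_force'],wn(s['tcp_pos']),s['tcp_rot'].round(3)[2])
```

```text
[ 0.07    0.5511  2.2408 -1.0498  0.1156 -0.363 ] [-22.09940487   7.74566834  21.10344629] [-52.35699224 -61.97922512  15.00039557] [-0.048  0.3   -0.953]
```

The 23 N stop contact at TCP x = -52 agrees with home. Backing off, rising and checking the plate.

apply_moves:
  xyz:
    - [0,-0.012,-0.003]
    - [0,-0.022,-0.006]
    - [0,-0.022,-0.04]
    - [0,-0.01,-0.09]
    - [0,0.0,-0.14]
    - [0,0.01,-0.2]
    - [0,0.02,-0.26]
    - [0,0.03,-0.32]
  twist: [0,0,0,0,0,0,0,0]

```text
time_s: 18.0
tcp_pos: [0.4213, 0.0339, 0.2901]
tcp_rot: [[0.113, 0.947, 0.301], [0.993, -0.094, -0.078], [-0.046, 0.307, -0.951]]
contact_force: [1.4, 0.9, -0.0]
finger_gap: 0.0005
```

Run:
```python
from h import *
s=env.get_state();print(s['joints'].round(4),s['contact_force'],s['tcp_pos'],wn(s['tcp_pos']),s['tcp_rot'].round(3))
c=cap('top','t8');print(ballnest(c));cv2.imwrite('pics/t8z.png',cv2.resize(c['image'][140:225,170:290,::-1],None,fx=6.6,fy=6.6,interpolation=cv2.INTER_CUBIC))
```

```text
[ 0.1398 -0.1158  2.1532 -0.1646  0.8181 -1.2295] [ 1.40347556  0.87947388 -0.01509565] [0.42130958 0.03388574 0.29007003] [-109.69551583  -47.72114078  290.07003306] [[ 0.113  0.947  0.301]
 [ 0.993 -0.094 -0.078]
 [-0.046  0.307 -0.951]]
(90, array([ -0.8, 174.5,  89.9]), np.float64(1.35))
```

View pics/t8z.png

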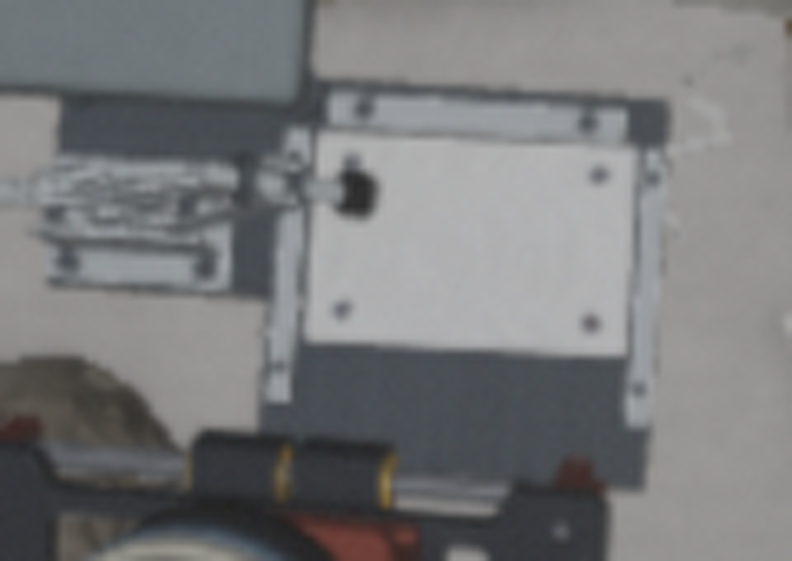

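Plate far edge (zoom rows 130–145) sits against the stop bar and is square, and the clamp is still open. Going high to regain the lean.

apply_moves:
  xyz:
    - [0,0.01,-0.05]
    - [0,0.025,-0.11]
    - [0,0.04,-0.165]
    - [0,0.057,-0.225]
    - [0.003,0.075,-0.28]
    - [0.005,0.09,-0.335]
    - [0.005,0.107,-0.39]
    - [0.005,0.125,-0.445]
  twist: [0,0,0,0,0,0,0,0]
  gripper: 0.055

```text
time_s: 19.05
tcp_pos: [0.4075, 0.0623, 0.7506]
tcp_rot: [[0.113, 0.947, 0.3], [0.993, -0.093, -0.079], [-0.047, 0.307, -0.951]]
contact_force: [0.7, -0.8, 0.2]
finger_gap: 0.0547
```

apply_moves:
  xyz:
    - [0,0.02,-0.06]
    - [0,0.035,-0.11]
    - [0,0.035,-0.17]
    - [0,0.02,-0.22]
    - [0,0.0,-0.27]
    - [0,-0.03,-0.32]
    - [0,-0.06,-0.37]
    - [0,-0.09,-0.42]
  twist: [0,0,0,0,0,0,0,0]

```text
time_s: 20.05
tcp_pos: [0.219, 0.0985, 1.0569]
tcp_rot: [[0.111, 0.929, 0.352], [0.993, -0.089, -0.077], [-0.04, 0.358, -0.933]]
contact_force: [-1.1, -0.5, -1.2]
finger_gap: 0.055
```

Run:
```python
from h import *
s=env.get_state();print(s['joints'].round(4),s['contact_force'],s['tcp_pos'],s['tcp_rot'].round(3))
```

```text
[ 0.7664  0.0437  0.0862 -0.7545  2.6887 -1.4346] [-1.05263929 -0.52887959 -1.15485978] [0.21897497 0.09852193 1.05687488] [[ 0.111  0.929  0.352]
 [ 0.993 -0.089 -0.077]
 [-0.04   0.358 -0.933]]
```

apply_moves:
  xyz:
    - [0.0,-0.04,-0.05]
    - [0.0,-0.08,-0.1]
    - [0.0,-0.12,-0.15]
    - [0.0,-0.16,-0.2]
    - [0,-0.2,-0.25]
    - [0,-0.24,-0.3]
    - [0,-0.28,-0.35]
    - [0,-0.32,-0.4]
  twist: [0,0,0,0,0,0,0,0]

```text
time_s: 21.05
tcp_pos: [0.1333, 0.1509, 1.0651]
tcp_rot: [[0.098, 0.902, 0.42], [0.995, -0.087, -0.044], [-0.003, 0.423, -0.906]]
contact_force: [0.4, -0.2, 0.5]
finger_gap: 0.0552
```

Run:
```python
from h import *
s=env.get_state();print(s['joints'].round(4),s['contact_force'],s['tcp_pos'],s['tcp_rot'].round(3))
d=np.array([.3,-.03,.86])-s['tcp_pos'];print((s['tcp_rot'].T@d).round(3))
```

```text
[ 1.4795  0.0431  0.0872 -1.3108  2.6889 -1.2761] [ 0.370241   -0.18744754  0.49255226] [0.13330646 0.15092741 1.06507683] [[ 0.098  0.902  0.42 ]
 [ 0.995 -0.087 -0.044]
 [-0.003  0.423 -0.906]]
[-0.163  0.079  0.264]
```

The lean is back to 25° and the roll is corrected. Before choosing where to push on the ball's +y side, I'll check clearance to the cabinet on the left.

Run:
```python
from h import *
c=dict(np.load('pics/top0.npz'));W=cloud(c);N=(W-[O[0],O[1],0])@RN*1000
for y0 in range(180,420,30):
    m=(N[...,0]<60)&(N[...,0]>-260)&(N[...,1]>y0)&(N[...,1]<y0+30)&(N[...,2]<300)
    P=N[m];i=P[:,2].argmax() if len(P) else None;print(y0,P[i].round() if len(P) else None)
```

```text
180 [-156.  181.    7.]
210 [ 35. 219.   5.]
240 [-250.  252. -767.]
270 [-252.  284. -769.]
300 [-206.  324. -768.]
330 [-259.  359. -153.]
360 [-184.  364. -151.]
390 [ -26.  405. -151.]
```

apply_moves:
  xyz:
    - [-0.005,0.04,0.01]
    - [-0.015,0.08,0.03]
    - [-0.03,0.11,0.06]
    - [-0.05,0.12,0.1]
    - [-0.08,0.12,0.14]
    - [-0.1,0.115,0.18]
    - [-0.1,0.105,0.22]
    - [-0.1,0.095,0.27]
  twist: [0,0,0,0,0,0,0,0]
  gripper: 0.0

```text
time_s: 22.05
tcp_pos: [0.3228, 0.0297, 0.8589]
tcp_rot: [[0.1, 0.902, 0.42], [0.995, -0.09, -0.044], [-0.002, 0.423, -0.906]]
contact_force: [0.8, 0.3, 1.2]
finger_gap: 0.0005
```

Run:
```python
from h import *
s=env.get_state();print(s['joints'].round(4),s['contact_force'],s['tcp_pos'],wn(s['tcp_pos']),s['tcp_rot'].round(3))
print('pre',shift((0,214,90),-.12),'at',shift((0,214,90),.021))
```

```text
[ 0.1612 -0.3499  1.1097 -0.12    1.9565 -1.3792] [0.81253439 0.28719865 1.23070756] [0.32281074 0.02974313 0.85889391] [-207.37067819  -61.09072269  858.89391201] [[ 0.1    0.902  0.42 ]
 [ 0.995 -0.09  -0.044]
 [-0.002  0.423 -0.906]]
pre [ 0.2779 -0.1382  0.6633] at [ 0.2779 -0.1382  0.8043]
```

apply_moves:
  xyz:
    - [0.02,-0.02,0.045]
    - [0.05,-0.04,0.09]
    - [0.085,-0.06,0.135]
    - [0.12,-0.08,0.18]
    - [0.155,-0.1,0.225]
    - [0.19,-0.12,0.27]
    - [0.225,-0.138,0.315]
    - [0.255,-0.138,0.365]
  twist: [0,0,0,0,0,0,0,0]

```text
time_s: 23.05
tcp_pos: [0.3754, 0.2826, 0.4691]
tcp_rot: [[0.094, 0.903, 0.42], [0.996, -0.084, -0.042], [-0.003, 0.422, -0.907]]
contact_force: [0.9, 0.1, -0.1]
finger_gap: 0.0004
```

apply_moves:
  xyz:
    - [0.015,0,0.05]
    - [0.023,0,0.11]
    - [0.023,0,0.17]
    - [0.023,0,0.23]
    - [0.023,0,0.29]
    - [0.023,0,0.33]
    - [0.023,0,0.33]
  twist: [0,0,0,0,0,0,0]

```text
time_s: 23.92
tcp_pos: [0.5159, 0.2884, 0.1683]
tcp_rot: [[0.097, 0.905, 0.415], [0.995, -0.085, -0.047], [-0.007, 0.418, -0.908]]
contact_force: [-0.2, -0.4, 0.6]
finger_gap: 0.0003
```

Run:
```python
from h import *
s=env.get_state();print(s['joints'].round(4),s['contact_force'],s['tcp_pos'],wn(s['tcp_pos']),s['tcp_rot'].round(3))
print('at',shift((0,214,90),.021))
c=cap('wrist','w9');
```

```text
[ 0.6396  0.3531  1.9808 -0.5698  0.5578 -0.3853] [-0.16645256 -0.42093845  0.57513206] [0.51591584 0.28843206 0.16830265] [-39.39904991 214.58132367 168.30264722] [[ 0.097  0.905  0.415]
 [ 0.995 -0.085 -0.047]
 [-0.007  0.418 -0.908]]
at [1.000e-04 3.100e-03 1.086e-01]
```

View pics/w9.png

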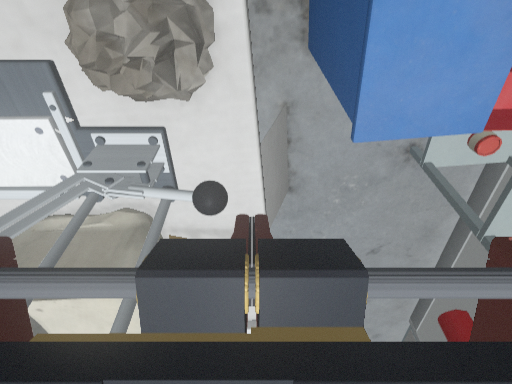

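apply_moves:
  xyz:
    - [0.002,0.003,0.035]
    - [0.002,0.003,0.075]
    - [0.002,0.003,0.108]
    - [0.002,0.003,0.108]
  twist: [0,0,0,0]

```text
time_s: 24.48
tcp_pos: [0.5652, 0.2873, 0.0755]
tcp_rot: [[0.096, 0.902, 0.42], [0.995, -0.085, -0.043], [-0.003, 0.422, -0.906]]
contact_force: [-0.6, -0.0, 0.0]
finger_gap: 0.0006
```

```bash
cat > st.py <<'E'
from h import *
import sys
s=env.get_state();print(s['joints'].round(3),s['contact_force'].round(1),'nest',wn(s['tcp_pos']).round(1),s['tcp_rot'].round(3).tolist())
c=cap('wrist',sys.argv[1])
W=cloud({**c,'cam_to_world':c['tool_from_camera']})*1000
m=(c['image'].max(2)<60)&(W[...,2]>-60)&(W[...,2]<25)&(abs(W[...,0])>13)&(abs(W[...,0])<70)&(abs(W[...,1])<40)
n,l,st,_=cv2.connectedComponentsWithStats(m.astype(np.uint8));i=1+st[1:,4].argmax();P=W[l==i]
from scipy.optimize import least_squares
r=least_squares(lambda q:np.linalg.norm(P-q,axis=1)-16,P.mean(0)+[0,0,8],loss='soft_l1',f_scale=1)
b=r.x;T=np.eye(4);print('ball in tool',len(P),b.round(1),np.abs(r.fun).mean().round(2),'nest',wn(s['tcp_rot']@b/1000+s['tcp_pos']).round(1))
E
python3 st.py w10
```

```text
[ 0.582  0.559  1.936 -0.753  0.401 -0.229] [-0.6 -0.   0. ] nest [  9.8 218.1  75.5] [[0.096, 0.902, 0.42], [0.995, -0.085, -0.043], [-0.003, 0.422, -0.906]]
ball in tool 1 [-28.3  -8.1  -6.3] 0.0 nest [ -0.2 189.8  77.9]
```

View pics/w10.png

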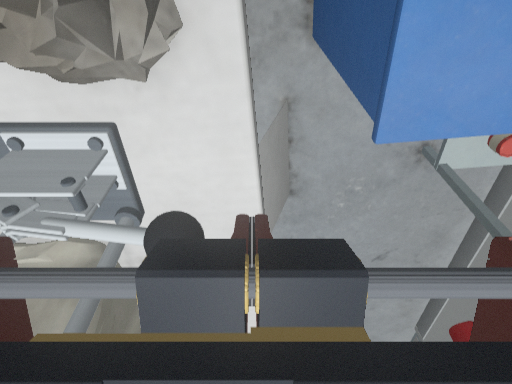

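apply_moves:
  xyz:
    - [-0.012,0,0]
    - [-0.022,0.001,-0.002]
    - [-0.027,0.005,-0.011]
    - [-0.032,0.01,-0.022]
    - [-0.038,0.014,-0.031]
    - [-0.046,0.0186,-0.04]
    - [-0.046,0.0186,-0.04]
  twist: [0,0,0,0,0,0,0]

```text
time_s: 25.4
tcp_pos: [0.5636, 0.2458, 0.1249]
tcp_rot: [[0.091, 0.898, 0.43], [0.996, -0.086, -0.033], [0.008, 0.431, -0.902]]
contact_force: [-2.9, 14.1, 9.8]
finger_gap: 0.0001
```

```bash
python3 st.py w11; python3 -c "
from h import *
c=cap('top','t11');print(ballnest(c))"
```

```text
[ 0.513  0.443  1.984 -0.64   0.412 -0.413] [-2.9 14.1  9.8] nest [ 12.1 176.6 124.9] [[0.091, 0.898, 0.43], [0.996, -0.086, -0.033], [0.008, 0.431, -0.902]]
ball in tool 65 [-24.6  -4.6 -15.3] 0.18 nest [  1.4 151.9 136.6]
(11, array([ -5.1, 155.1, 167.4]), np.float64(7.51))
```

View pics/w11.png

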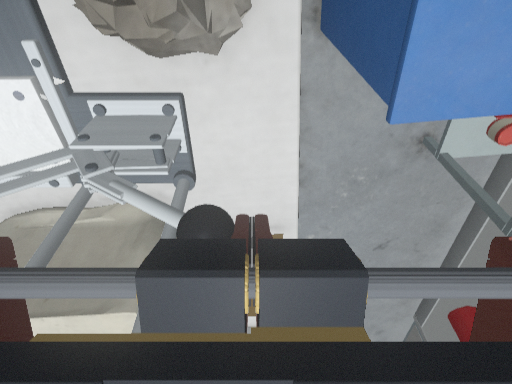

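The ball has come up to about (152,136) with 14 N of push. Continuing to just before the pad meets the plate.

apply_moves:
  xyz:
    - [-0.009,0.004,-0.006]
    - [-0.018,0.007,-0.012]
    - [-0.028,0.011,-0.019]
    - [-0.039,0.014,-0.026]
    - [-0.052,0.017,-0.032]
    - [-0.065,0.019,-0.036]
    - [-0.077,0.02,-0.038]
    - [-0.077,0.02,-0.038]
  twist: [0,0,0,0,0,0,0,0]

```text
time_s: 26.5
tcp_pos: [0.5552, 0.1638, 0.1631]
tcp_rot: [[0.097, 0.902, 0.42], [0.995, -0.087, -0.043], [-0.002, 0.423, -0.906]]
contact_force: [0.1, 0.2, 0.1]
finger_gap: 0.0003
```

```bash
python3 st.py w12; python3 -c "
from h import *
c=cap('scene','s12');cv2.imwrite('pics/s12z.png',cv2.resize(c['image'][0:220,100:300,::-1],None,fx=2.7,fy=2.7))"
```

```text
[ 0.369  0.324  2.05  -0.491  0.419 -0.69 ] [0.1 0.2 0.1] nest [ 11.4  94.2 163.1] [[0.097, 0.902, 0.42], [0.995, -0.087, -0.043], [-0.002, 0.423, -0.906]]
ball in tool 913 [-31.3  -0.1 -23.4] 0.31 nest [  1.3  63.  184.4]
```

View pics/w12.png

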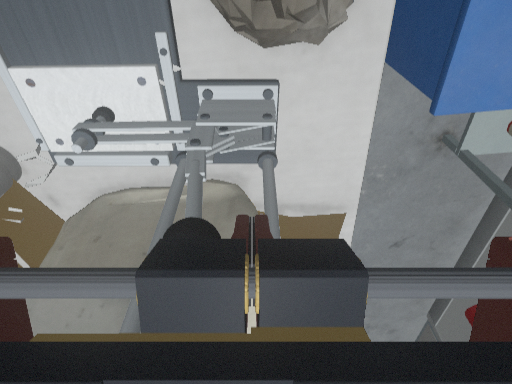

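View pics/s12z.png

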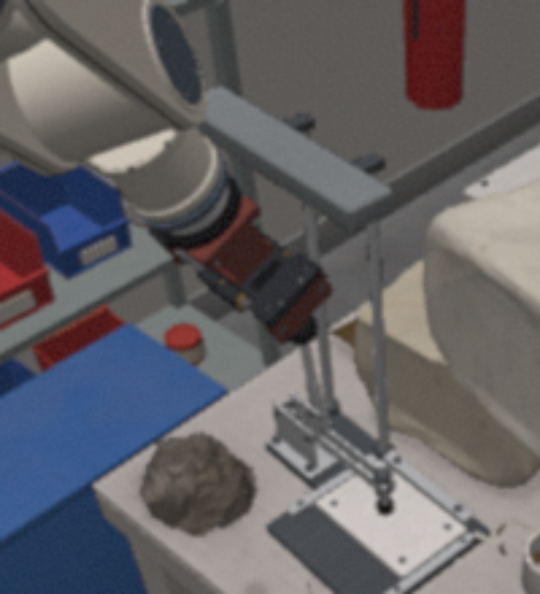

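The ball is at y = 63 with the pad down on the plate and about 6 mm of gap to the finger. Pushing over centre now.

apply_moves:
  xyz:
    - [-0.01,0,0]
    - [-0.018,0,0]
    - [-0.025,0,0]
    - [-0.031,0,0]
    - [-0.037,0,0]
    - [-0.043,0,0.001]
    - [-0.048,0,0.002]
    - [-0.048,0,0.002]
  twist: [0,0,0,0,0,0,0,0]

```text
time_s: 27.6
tcp_pos: [0.5517, 0.1188, 0.161]
tcp_rot: [[0.094, 0.902, 0.422], [0.996, -0.086, -0.039], [0.001, 0.424, -0.906]]
contact_force: [-5.8, 14.8, 2.5]
finger_gap: 0.0007
```

```bash
python3 st.py w13
```

```text
[ 0.274  0.303  2.091 -0.436  0.368 -0.824] [-5.8 14.8  2.5] nest [ 12.2  49.1 161. ] [[0.094, 0.902, 0.422], [0.996, -0.086, -0.039], [0.001, 0.424, -0.906]]
ball in tool 972 [-25.   -1.2 -23. ] 0.33 nest [  1.3  24.  181.3]
```

View pics/w13.png

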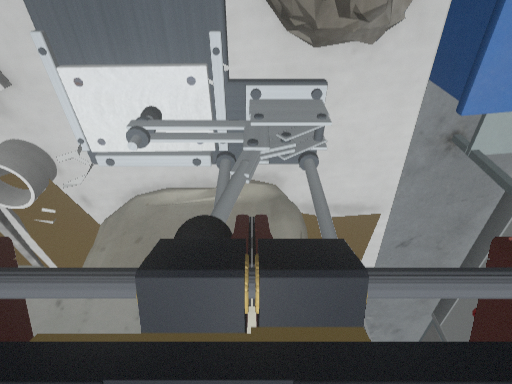

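Ball at nest (24, 181), which matches shut. A slight extra press, then release and retreat along the tool axis.

apply_moves:
  xyz:
    - [-0.003,0,0]
    - [-0.005,0,0]
    - [0.006,0,0]
    - [0.014,0,0]
    - [0.014,0,-0.03]
    - [0.014,0,-0.08]
    - [0.014,0,-0.14]
    - [0.014,0,-0.18]
  twist: [0,0,0,0,0,0,0,0]

```text
time_s: 28.65
tcp_pos: [0.4768, 0.1385, 0.3263]
tcp_rot: [[0.095, 0.902, 0.422], [0.995, -0.086, -0.042], [-0.002, 0.424, -0.906]]
contact_force: [0.4, -0.1, -0.5]
finger_gap: 0.0003
```

apply_moves:
  xyz:
    - [0.02,0,-0.05]
    - [0.05,-0.02,-0.1]
    - [0.09,-0.03,-0.14]
    - [0.13,-0.04,-0.17]
    - [0.17,-0.05,-0.2]
    - [0.17,-0.05,-0.2]
  twist: [0,0,0,0,0,0]

```text
time_s: 29.4
tcp_pos: [0.3639, 0.3232, 0.4852]
tcp_rot: [[0.092, 0.902, 0.422], [0.996, -0.083, -0.039], [-0.001, 0.424, -0.906]]
contact_force: [-0.5, -0.4, -0.7]
finger_gap: 0.0007
```

Run:
```python
from h import *
s=env.get_state();print(s['time_s'],s['contact_force'].round(1),wn(s['tcp_pos']))
c0=dict(np.load('pics/top0.npz'));print('start',ballnest(c0))
c=cap('top','t14');print('now',ballnest(c))
cv2.imwrite('pics/t14z.png',cv2.resize(c['image'][110:250,90:300,::-1],None,fx=3.8,fy=3.8,interpolation=cv2.INTER_CUBIC))
c=cap('scene','s14');print('scene now',ballnest(c),'start',ballnest(dict(np.load('pics/scene0.npz'))))
cv2.imwrite('pics/s14z.png',cv2.resize(c['image'][30:230,140:300,::-1],None,fx=3,fy=3,interpolation=cv2.INTER_CUBIC))
```

```text
29.4 [-0.5 -0.4 -0.7] [-194.01943201  234.87990992  485.19401476]
start (120, array([ -0.7,  25.7, 181.8]), np.float64(1.05))
now (123, array([ -0.3,  25.2, 182.1]), np.float64(1.15))
scene now (105, array([-1.000e-01,  2.830e+01,  1.817e+02]), np.float64(1.0)) start (111, array([-1.000e-01,  2.800e+01,  1.814e+02]), np.float64(0.96))
```

View pics/t14z.png

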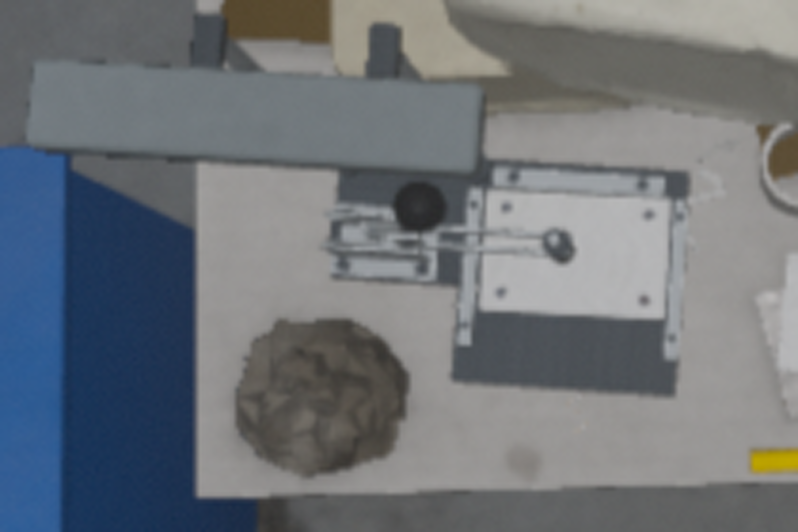

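View pics/s14z.png

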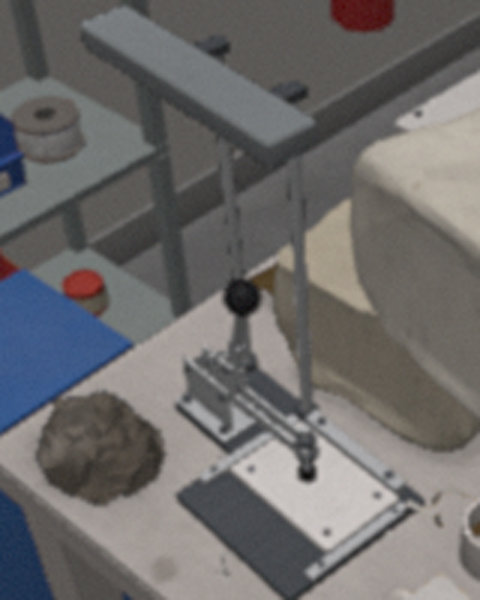

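Both cameras put the ball back at its starting shut position within 0.5 mm. The plate's near edge moved about 22 zoom px, or 15–16 mm, matching the initial gap, and the robot is clear.

```bash
python3 -c "
from h import *
print(env.finish_job())"
```

```text
the job is handed in; nothing more can be done
None
```

I opened the clamp, pushed the plate home with the clamp open, and swung the clamp shut over the plate. The job was handed in at about 29.5 s, and it reported no verdict.

- **Tool lean:** the moves can't tilt the tool directly. I got the roughly 25° lean by commanding poses the arm could not reach, once before opening the clamp and again before closing it.
- **Clamp open:** I caged the ball and swung the lever until the ball measured nest (0, 174, 90) mm, which is fully open. The fingers pressed on the lever rod with about 33 N at the end of that swing.
- **Plate home:** I pushed with closed fingertips until the tool felt about 22 N back along the push at the stop. The plate moved about 15–16 mm, matching the gap I measured at the start (15.5 mm). It looks square in the pictures.
- **Clamp shut:** I pushed the ball back from its +y side. Both cameras put it within about 0.5 mm of its starting shut position.
- **Not measured:** I did not measure the pad force or the joint angles directly. "Locked" and "pad pressing" are inferred from the ball's position and the pictures.
- **Clearances:** I saw no contact with the lamp bar. I kept away from the bystanders but did not measure their positions again. The robot was clear of everything at hand-in.
- **Disagreements:** the wrist, scene and top cameras gave the shut ball's y as 24–28 mm, against 23 in the text, within a few mm of calibration. Joints 4 and 5 read up to about 0.002 rad past their limits while I was lowering the tool to push the plate and again while I was regaining the lean.

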